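Prove a dough paddle's taper in the kneader drive

ROBOT

A 6-joint arm with a two-finger parallel gripper is mounted at the origin on the work surface. World frame = base frame: x ahead of the robot, y to its left, z up, the work surface at z = 0. Lengths are in m, angles in rad, forces in N, time in s.
With the tool pointing down it reaches from about 0.35 to 0.725 m from the base axis. Payload 6 kg.
Tool frame: the origin (TCP) lies midway between the tips of the shut fingers; the grasp point (between the pads) lies 19 mm behind it (grasp_offset is the distance from the TCP to the grasp point, in m); z points along the fingers, y is the line along which they close (so a half turn about z gives the same grasp; the last joint's range is limited). The gripper opens to 85 mm and grips with 20 to 120 N. Pads are 22 mm wide; open, the fingers measure 114 mm over their backs; the gripper's body (76 mm by 85 mm) begins 54 mm behind the grasp point. The pads swing forward as they close: fully open they stand 13 mm farther back than shut.
Start: joints at [0.334, 0.04, 0.085, 0, -1.615, -0.334], TCP at [0.6, 0, 0.231] pointing down, gripper open.
Joint ranges: [-2.56, 2.56], [-1.29, 2.01], [-1.08, 1.49], [-3.29, 1.98], [-2.81, -0.18], [-2.99, 2.99]. Speed limits (rad/s): [2.57, 2.57, 3.01, 3.14, 3.14, 3.14].

INTERFACE

Orientations are given as a 3x3 rotation matrix whose columns are the frame's x, y, z axes.
In Python, from station import * gives the robot as it stands.
- The arm moves only by the shell command python3 -m jog 'ROWS' [FORCE]. ROWS is JSON, one flat list of numbers, 7 for each row, row after row: the shift along the tool's x, y, z in m, then the turn, a rotation vector about the tool's x, y, z in degrees, then the closure, from 0 (fully open) to 1 (shut). In form: [dx, dy, dz, wx, wy, wz, hand, dx, dy, dz, wx, wy, wz, hand, ...]. A call has 1 to 8 rows; each row shifts and turns the commanded pose from where the row before left it, along the tool's axes as they then stand; what a row does not reach is not made up. A row lasts 1/8 s, in which the tool goes at most 62.5 mm and 10.7 degrees, less where a joint would pass 70% of its speed; a pose out of reach is approached as far as the arm can. A call is refused whole if a number of a shift passes 0.0625 or a number of a turn 10.7, either way. A call with a gripper value outside its range is refused whole. The fingers move at their own pace and stop on an object; FORCE is the grip in N (left out, the last holds). Time passes only in rows, so rows that do not move let the fingers close. It gives the time, the measured TCP pose, the force, the opening and the grip force at its end, in the units of the state.
- get_state(): the state, without advancing time (a new reading comes with each control period).
- read_camera(name): name is "scene" or "side" or "wrist"; returns a dict with "frame" (420x560x3 uint8, red, green, blue), "mtx" (3x3 intrinsics, pixels), "k1" (the pictures are not rectified: a ray, as slopes to the right and down, at radius r is drawn at 1 + k1 r^2 times it, then the intrinsics apply), "R" (3x3) and "t" (3): a world point X has camera coordinates R X + t; the wrist camera has in their place "hand_eye" (4x4, takes a point from camera to tool coordinates, whose origin is the TCP and whose axes are the flange's). Camera axes: x right, y down, z forward; pixel columns grow to the right and rows downward; lengths in m; the calibration is good to about 2 mm. A picture is of the moment at which its call begins: read the wrist's pose just before it. There is no depth.
- hand_in(): hands the job in; it is judged then, once.
Trained networks look in the newest picture that a camera, given by its name, has taken for a name from the list of things; names that differ only in an ending like _2 or _b are one class to them, and where a whole thing is asked for, a point or a joint stands for the part that bears it (a point fixed in the world has none). Each returns a list of dicts, best first, with "score" (0 to 1); they miss things now and then, are a little off and sometimes report something else, mostly with a low value. They report only what shows in the picture. A call takes as long as a camera call. They do not tell look-alikes from the thing itself.
- recognise(camera, label): "at" ([x, y, z] in m, in the coordinates of the camera as it stood for that picture, good to about 4 mm: the middle of the surface that is visible of it).
The state is a dict: "clock": time; "joints": joint angles; "joint_velocities": joint speeds; "tau": joint torques, N m; "ee_pos": TCP position; "tool_rot": TCP orientation; "contact_force": force on the tool from outside, world axes, zero at the start; "wrist_torque": the same for the moment, N m; "finger_gap": finger opening in m; "grip_force": force on a finger pad.
Only numpy, scipy, OpenCV 4.12 (cv2) and the standard library are available. Lean on these libraries where they do the work, as an engineer would, in place of code of your own. Each camera call takes 0.05 s, during which the arm holds its last target. There are 200 camera calls.

TASK

The dough paddle is back from having its tapered shank reground: prove the fit in the bench kneader's drive. Lift it from its rest, put the shank in the socket and turn it while pressing gently until the tang finds its slot, then press it fully home, collar down on the rim, and let go. Then slide the yellow wedge along the track through the cross slot, under the tang, until the wedge alone has raised the paddle at least 7 mm, and leave paddle and wedge standing there; never press the paddle hard, and disturb nothing else.

Things in the scene. Friction and masses are not known exactly. Their poses are not given: they have to be found in the camera images.
- drive: Fixed kneader drive: white upright housing, 60 x 60 mm, 86 mm high, on a steel foot plate, a motor (up to 67 mm high) lying behind it towards +x. Origin: on the socket's axis at table level, z up. Pressing the paddle on it with more than 130 N (sum of all contacts) damages it; pushing with 25 N and turning with 0.5 N m is safe.
- socket_rim (a point): Centre of the socket's mouth, 86 mm above the table; axes as the drive. A round tapered bore opens upwards: 33 mm wide at the mouth, narrowing to 27 mm. Two spring jaws in it grip the shank over its last 7 mm of travel: pressing it home past them takes about 8 to 15 N.
- key_plate (a point): Centre of the top of the key plate down in the bore, 34 mm below the rim: a plate 8 mm thick with one straight slot 10 mm wide. Axes as the drive. The slot itself lies along x turned about z by an UNKNOWN angle from -0.6 to +0.6 rad, not measured (braked spindle, it will not turn): felt by turning the paddle under light pressure until the tang drops in.
- slot_mouth (a point): Middle of the floor of the cross slot where it opens on the housing's -y face, 30 mm from the axis, 12 mm above the table; axes as the drive. The slot runs along y right through the housing, 38 mm wide, 30 mm high. Level with its floor the foot plate, 80 mm wide, reaches 130 mm out from this point towards -y as a track for the wedge.
- paddle_mid (a point): Dough paddle, 0.2 to 0.45 kg, in a white round rest (64 mm wide, 62 mm high). Point: centre of its red blade, 50 mm along x, 18 mm along y, 48 mm high, gripped from above across the 18 mm; z up. 94 mm above the table at the start, 118 mm when home in the drive, 140 mm while the tang only stands on the key plate.
- collar (a point): Centre of the underside of the paddle's steel collar (48 mm wide, 8 mm thick), 32 mm below the blade's centre. Below it is the tapered shank, 34 mm long, 31 to 25 mm wide, then the tang. Home means that this underside lies on the socket's rim.
- tang_end (a point): Middle of the end of the paddle's flat tang, 88 mm below the blade's centre, axes as the paddle. The tang is 22 mm along x, 7 mm along y, 22 mm long, its end slightly bevelled. It enters the key plate's slot, either way round, when turned to within about 0.13 rad. With the paddle home it hangs 18 mm above the floor of the cross slot.
- wedge_mid (a point): Plastic wedge lying on its flat underside, 0.13 to 0.25 kg. Point: centre of its black grip block, 36 mm along x, 20 mm along y, 42 mm high, gripped from above across the 20 mm. The yellow body, 18 mm wide, reaches from it towards the wedge's +x. Driving it takes about 5 to 15 N.
- wedge_nose (a point): Middle of the lower edge of the wedge's nose, 190 mm from the grip block's centre along x and 21 mm below it. The top is 6 mm high here and climbs evenly to 28 mm at 104 mm behind the nose, then stays level. It meets the seated tang with the nose 57 mm beyond the socket's axis; paddle raised 7 mm at 90 mm, 10 mm from 104 mm on.
- bowl: Steel bowl, 120 mm wide, 60 mm high, origin under its middle; leave it alone.
- jar: Glass jar with a green lid, 64 mm wide, 90 mm high, origin under its middle; leave it alone.
- oil: Amber oil bottle, 60 mm wide, 180 mm high, origin under its middle; leave it alone.
Not all that is in view belongs to the job. Of the things shaped like the part that bears wedge_mid, the yellow one is meant. There is more than one size of the part that bears paddle_mid; the job needs the larger.

How it is judged:
By the outcome, as a careful person would: the job done as asked, in the order asked, and still so for the second after the job is handed in, with the robot touching nothing.
It also fails if it takes over 70 s, if anything falls off the work surface, if the arm or the gripper's body presses on something with over 40 N, if the wrist force passes 120 N, or if a joint passes its speed limit or range.

## Working session

There is one attempt and no reset: what is moved stays moved. The work goes in short steps, Python scripts to look and compute and a shell command to move; the robot and the scene stay as the last step left them, time stands still between calls to the robot, and variables do not carry over. Pictures are saved under pics/ and viewed, at most 10 in all, crops included, and the job is handed in when it is done.

```bash
mkdir -p pics; ls; cat > h.py <<'E'
from station import *
import numpy as np, cv2
def save(name,fn,crop=None,scale=1):
    c=read_camera(name); f=c["frame"]
    if crop: x0,y0,x1,y1=crop; f=f[y0:y1,x0:x1]
    f=cv2.resize(f[:,:,::-1],None,fx=scale,fy=scale,interpolation=cv2.INTER_CUBIC)
    cv2.imwrite("pics/"+fn,f); return c
def proj(c,Xc):
    s=np.array(Xc[:2])/Xc[2]; r2=s@s; s=s*(1+c["k1"]*r2); return (c["mtx"]@[s[0],s[1],1])[:2]
def toworld(c,Xc): return np.array(c["R"]).T@(np.array(Xc)-np.array(c["t"]))
def ray(c,uv):
    d=(np.linalg.inv(c["mtx"])@[uv[0],uv[1],1])[:2]; s=d.copy()
    for _ in range(20): s=d/(1+c["k1"]*(s@s))
    R=np.array(c["R"]); return -R.T@np.array(c["t"]), R.T@np.array([s[0],s[1],1])
def atz(c,uv,z):
    o,d=ray(c,uv); return o+d*(z-o[2])/d[2]
def wristcam(st,c):
    T=np.eye(4);T[:3,:3]=st["tool_rot"];T[:3,3]=st["ee_pos"]
    M=np.linalg.inv(T@np.array(c["hand_eye"])); c["R"]=M[:3,:3]; c["t"]=M[:3,3]; return c
E
python3 - <<'E'
from h import *
print(get_state())
for cam in ["scene","side"]:
    c=save(cam,cam+"0.png",scale=1.4)
    for l in ["drive","socket_rim","slot_mouth","paddle_mid","collar","wedge_mid","wedge_nose","bowl","jar","oil"]:
        for r in recognise(cam,l): 
            print(cam,l,round(r["score"],2),toworld(c,r["at"]).round(3),proj(c,r["at"]).round())
E
```

```text
pics
{'clock': 0.0, 'joints': array([ 3.33710971e-01,  4.07923025e-02,  8.38190028e-02, -4.73645491e-04,
       -1.61546246e+00, -3.33722388e-01]), 'joint_velocities': array([-0.00093421,  0.00041172, -0.00082415, -0.00010015,  0.00147076,
        0.00072766]), 'tau': array([-7.27207535e-04, -3.68200672e+01,  3.47413230e+01,  6.93227157e+00,
       -5.48646509e-03, -9.47124363e-06]), 'ee_pos': array([5.99684270e-01, 9.69645495e-05, 2.30292450e-01]), 'tool_rot': array([[ 9.42005607e-06, -9.99998548e-01, -1.70398753e-03],
       [-9.99999996e-01, -9.26682668e-06, -8.99318810e-05],
       [ 8.99159598e-05,  1.70398837e-03, -9.99998544e-01]]), 'contact_force': array([ 0.09465397,  0.65627585, -0.48939976]), 'wrist_torque': array([0.02189209, 0.00515277, 0.04859789]), 'grip_force': 0.0, 'finger_gap': 0.08537779117324396}
scene drive 0.68 [0.583 0.091 0.054] [269. 252.]
scene socket_rim 0.74 [0.582 0.096 0.056] [270. 252.]
scene slot_mouth 0.58 [0.584 0.095 0.057] [269. 252.]
scene paddle_mid 0.77 [0.482 0.243 0.092] [348. 269.]
scene paddle_mid 0.77 [0.387 0.237 0.058] [380. 262.]
scene c
[... 547 characters left out ...]
0.049] [249. 231.]
side socket_rim 0.85 [0.56  0.089 0.054] [252. 229.]
side paddle_mid 0.94 [0.474 0.249 0.098] [273. 271.]
side paddle_mid 0.64 [0.39  0.246 0.059] [305. 281.]
side collar 0.92 [0.476 0.253 0.095] [272. 273.]
side collar 0.49 [0.392 0.249 0.056] [304. 283.]
side wedge_mid 0.64 [ 0.275 -0.213  0.02 ] [353. 171.]
side wedge_mid 0.62 [ 0.468 -0.38   0.029] [301. 131.]
side wedge_mid 0.59 [ 0.49  -0.231  0.022] [289. 161.]
side wedge_nose 0.69 [ 0.485 -0.232  0.022] [291. 161.]
side wedge_nose 0.67 [ 0.272 -0.209  0.018] [354. 172.]
side wedge_nose 0.61 [ 0.475 -0.371  0.025] [298. 133.]
side bowl 0.6 [0.704 0.285 0.026] [188. 287.]
side oil 0.71 [0.443 0.474 0.118] [272. 353.]
```

View pics/scene0.png

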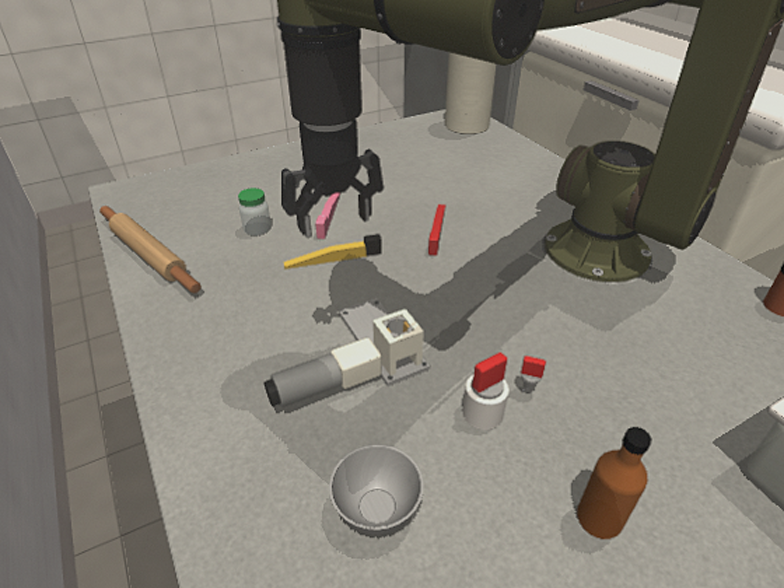

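View pics/side0.png

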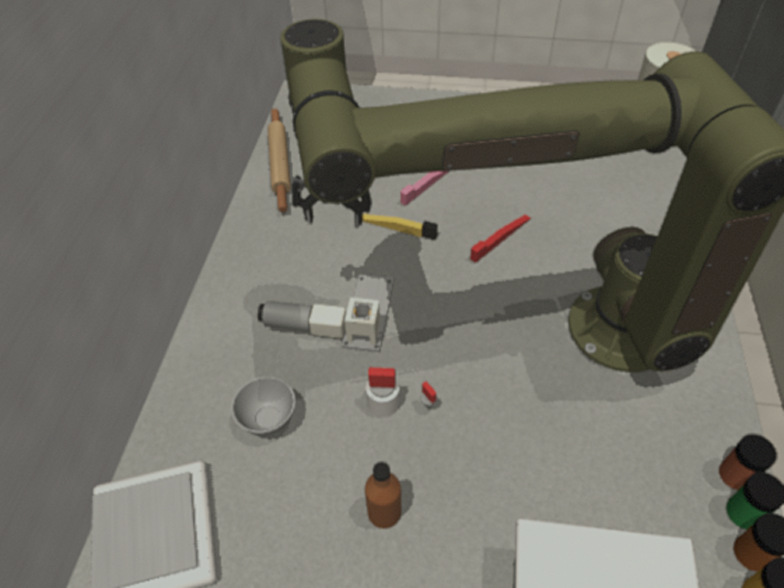

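Wedge candidates (scene view px): yellow with black grip at (330,252), red at (437,230), pink at (327,213). The yellow one is named in the task. Paddle candidates: the one in the white round rest at (490,370), and a small one at (533,366). The larger one, in the rest, fits. I'll confirm both from the wrist camera.

```bash
python3 - <<'E'
from h import *
c=read_camera("wrist"); print(np.round(c["hand_eye"],3), c["mtx"])
c=read_camera("scene");a=c["frame"][220:320,300:420];b=c["frame"][130:230,190:310]
f=np.hstack([a,np.zeros((100,4,3),np.uint8)+255,b])[:,:,::-1]
cv2.imwrite("pics/crop1.png",cv2.resize(f,None,fx=3.2,fy=3.2,interpolation=cv2.INTER_CUBIC))
E
python3 -m jog '[-0.03,0.015,-0.02,0,0,0,0, -0.05,0.02,-0.02,0,0,0,0, -0.05,0.02,-0.02,0,0,0,0, -0.05,0.02,-0.02,0,0,0,0, -0.03,0.01,0,0,0,0,0, 0,0,0,0,0,0,0]'
```

```text
[[ 0.001 -0.945 -0.326  0.083]
 [ 1.     0.001 -0.     0.001]
 [ 0.001 -0.326  0.945 -0.142]
 [ 0.     0.     0.     1.   ]] [[370.83696911   0.         274.72711037]
 [  0.         370.83696911 209.82231803]
 [  0.           0.           1.        ]]
clock: 1.95
ee_pos: [0.5142, 0.2119, 0.3112]
tool_rot: [[0.003, -1.0, -0.0], [-1.0, -0.003, 0.0], [-0.0, 0.0, -1.0]]
contact_force: [-0.4, -0.7, -0.2]
finger_gap: 0.0856
grip_force: 0.0
```

View pics/crop1.png

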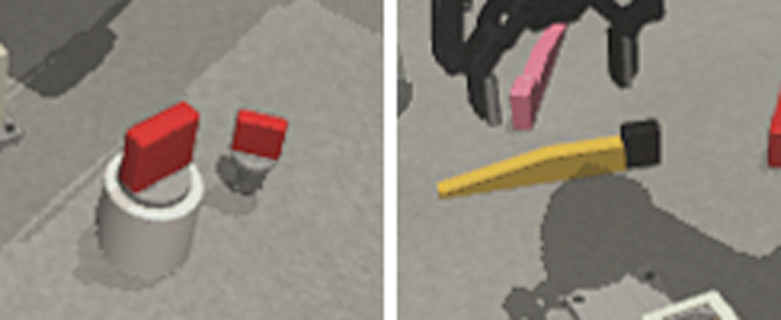

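The crop confirms the large red paddle in the white rest (left) and the yellow wedge with the black grip (right).

```bash
python3 - <<'E'
from h import *
st=get_state(); c=wristcam(st,save("wrist","w1.png",scale=1.4))
for l in ["drive","socket_rim","key_plate","slot_mouth","paddle_mid","collar"]:
    for r in recognise("wrist",l): print(l,round(r["score"],2),toworld(c,r["at"]).round(3),(proj(c,r["at"])*1.4).round())
E
```

```text
drive 0.7 [0.609 0.09  0.063] [249.  59.]
socket_rim 0.62 [0.605 0.083 0.064] [253.  48.]
key_plate 0.63 [0.61  0.088 0.062] [248.  56.]
key_plate 0.31 [0.474 0.236 0.108] [442. 278.]
slot_mouth 0.77 [0.607 0.085 0.065] [251.  52.]
paddle_mid 0.82 [0.478 0.235 0.108] [435. 276.]
paddle_mid 0.75 [0.391 0.236 0.058] [539. 259.]
paddle_mid 0.28 [0.441 0.433 0.1  ] [469. 497.]
collar 0.76 [0.384 0.239 0.062] [548. 265.]
collar 0.6 [0.476 0.23  0.108] [438. 270.]
collar 0.52 [0.606 0.086 0.06 ] [254.  53.]
```

View pics/w1.png

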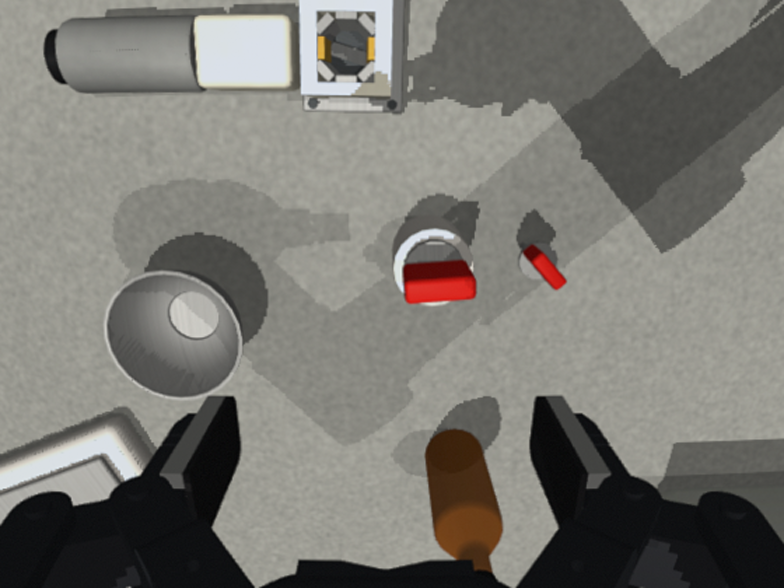

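The wrist view shows the blade's top face around (440,289), its long side nearly along world x. The drive housing's top face is at (352,48), with its upper edge just out of view. I'll get pixel-accurate blade numbers now and then look at the drive from closer.

```bash
python3 - <<'E'
from h import *
st=get_state(); c=wristcam(st,read_camera("wrist")); f=c["frame"].astype(int)
m=((f[:,:,0]>175)&(f[:,:,1]<80)).astype(np.uint8); m[:, 345:]=0
n,lab,s,_=cv2.connectedComponentsWithStats(m); i=1+np.argmax(s[1:,4]); ys,xs=np.where(lab==i)
print(s[i], np.unique(f[175:215,310][:,0]))
P=np.array([atz(c,(x,y),.118)[:2] for x,y in zip(xs,ys)]).astype(np.float32)
print(cv2.minAreaRect(P*1000))
E
python3 -m jog '[0.05,-0.01,0.01,0,0,0,0, 0.05,-0.02,0.01,0,0,0,0, 0.05,-0.02,0.01,0,0,0,0, 0.03,-0.02,0,0,0,0,0, 0,0,0,0,0,0,0]'
python3 - <<'E'
from h import *
st=get_state(); c=wristcam(st,save("wrist","w2.png",scale=1.4))
for p in [(0.59,.09,.086),(.56,.06,.086),(.62,.12,.086)]: print((proj(c,c["R"]@np.array(p)+c["t"])*1.4).round())
E
```

```text
[291 202  50  18 695] [ 81  82  83  84  90  97 102 103 104 105 139 144 153 175 185 198 215 219
 220]
((475.53759765625, 242.1434783935547), (47.31230926513672, 15.056448936462402), 4.663365840911865)
clock: 2.98
ee_pos: [0.5856, 0.0274, 0.2804]
tool_rot: [[-0.004, -1.0, -0.001], [-1.0, 0.004, -0.001], [0.001, 0.001, -1.0]]
contact_force: [-0.6, 1.0, 0.9]
finger_gap: 0.0853
grip_force: 0.0
[377. 334.]
[421. 293.]
[336. 372.]
```

View pics/w2.png

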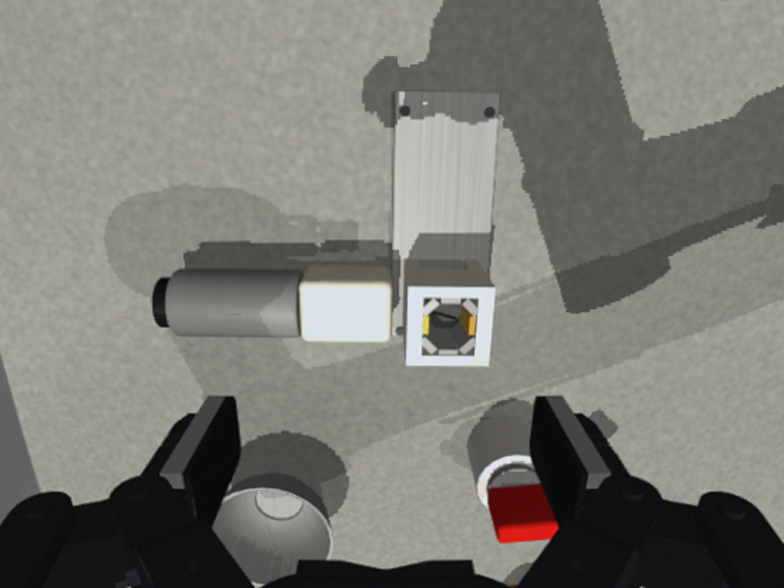

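The drive's top face spans (405,285)–(493,366), with the bore centred near (449,326). The track runs up (−y) to about (445,92). Next I fit the housing square and the track edges.

```bash
python3 - <<'E'
from h import *
st=get_state(); c=wristcam(st,read_camera("wrist")); f=c["frame"].astype(int)
m=np.zeros(f.shape[:2],np.uint8); m[200:266,285:358]=((f.min(2)>205))[200:266,285:358]
n,lab,s,_=cv2.connectedComponentsWithStats(m); i=1+np.argmax(s[1:,4]); ys,xs=np.where(lab==i)
print(s[i])
P=np.array([atz(c,(x,y),.086)[:2] for x,y in zip(xs,ys)]).astype(np.float32)
print(cv2.minAreaRect(P*1000), st["ee_pos"])
# bore/ring hole centre
hull=cv2.convexHull(np.stack([xs,ys],1)); full=np.zeros_like(m); cv2.fillConvexPoly(full,hull,1)
ho=full.astype(bool)&(lab!=i); 
yy,xx=np.where(ho); print("hole",xx.mean()*1.4,yy.mean()*1.4, atz(c,(xx.mean(),yy.mean()),.086).round(4))
for p in [(393,95),(500,95),(391,240),(492,240)]: print("track",atz(c,(p[0]/1.4,p[1]/1.4),.012).round(4))
# enlarged crop of bore
cv2.imwrite("pics/bore.png",cv2.resize(c["frame"][200:266,285:358,::-1],None,fx=8,fy=8,interpolation=cv2.INTER_CUBIC))
E
```

```text
[ 290  204   63   56 1626]
((539.3389282226562, 85.2034683227539), (58.70029830932617, 58.9632453918457), 89.15716552734375) [0.58523312 0.02859855 0.28074225]
hole 448.3447880870561 324.63963344788084 [0.5396 0.0848 0.086 ]
track [ 0.5778 -0.0699  0.012 ]
track [ 0.4975 -0.0703  0.012 ]
track [0.5791 0.0412 0.012 ]
track [0.4971 0.0412 0.012 ]
```

View pics/bore.png

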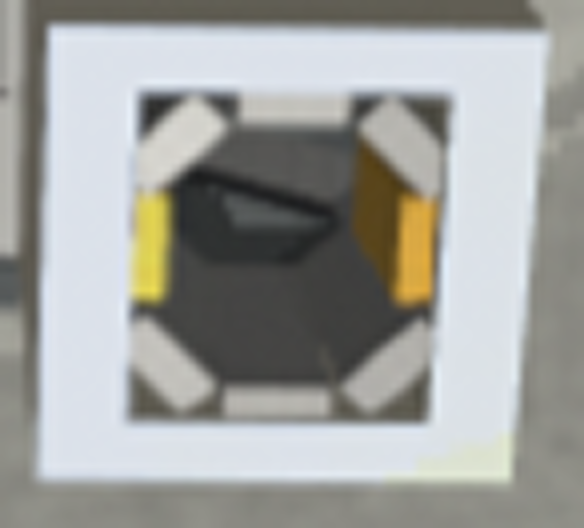

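The bore crop shows the slot's dark upper edge running from (190,172) to (335,215), which puts the slot at roughly −0.29 rad. The socket axis is at about (0.539, 0.085). Now to the paddle.

```bash
python3 -m jog '[-0.034,0.02,0.01,0,0,0,0, -0.05,0.025,0.01,0,0,0,0, -0.05,0.025,0.01,0,0,0,0, -0.05,0.025,0.01,0,0,0,0, -0.03,0.015,0.01,0,0,0,0]' >/dev/null; python3 -m jog '[0,0,0.01,0,0,10.64,0, 0,0,0.01,0,0,10.64,0, 0,0,0.01,0,0,10.64,0, 0,0,0,0,0,10.64,0, 0,0,0,0,0,10.64,0, 0,0,0,0,0,10.64,0, 0,0,0,0,0,10.64,0, 0,0,0,0,0,10.64,0]'; python3 -m jog '[0,0,0,0,0,0,0, 0,0,0,0,0,0,0]' ; python3 - <<'E'
from h import *
st=get_state(); c=wristcam(st,read_camera("wrist")); f=c["frame"].astype(int)
cv2.imwrite("pics/w3.png",c["frame"][:,:,::-1])
for th in (120,175):
    m=((f[:,:,0]>th)&(f[:,:,1]<80)).astype(np.uint8)
    n,lab,s,_=cv2.connectedComponentsWithStats(m)
    for i in 1+np.argsort(-s[1:,4])[:2]:
        ys,xs=np.where(lab==i)
        P=np.array([atz(c,(x,y),.118)[:2] for x,y in zip(xs,ys)]).astype(np.float32)
        print(th,s[i],cv2.minAreaRect(P*1000))
E
```

```text
clock: 4.7
ee_pos: [0.4743, 0.2448, 0.2017]
tool_rot: [[-0.997, -0.08, 0.0], [-0.08, 0.997, 0.001], [-0.0, 0.001, -1.0]]
contact_force: [-0.7, -0.4, -0.2]
finger_gap: 0.0854
grip_force: 0.0
clock: 4.95
ee_pos: [0.4747, 0.2444, 0.2015]
tool_rot: [[-0.996, -0.089, 0.0], [-0.089, 0.996, 0.0], [-0.0, 0.0, -1.0]]
contact_force: [-0.3, 0.4, 0.3]
finger_gap: 0.0852
grip_force: 0.0
120 [ 257  184   27   69 1739] ((474.4310607910156, 242.44285583496094), (47.16333770751953, 17.36639404296875), 5.175975799560547)
120 [258  58  45  41 802] ((387.4572448730469, 241.0208740234375), (9.722372055053711, 27.5374813079834), 43.058406829833984)
175 [ 259  195   24   58 1288] ((478.0130310058594, 243.10830688476562), (39.960792541503906, 15.141660690307617), 5.564619064331055)
175 [260  60  42  38 632] ((387.5847473144531, 241.10743713378906), (7.8365373611450195, 26.124134063720703), 43.027557373046875)
```

```bash
python3 -m jog '[-0.001,-0.002,0.03,0,0,0,0, 0,0,0.045,0,0,0,0, 0,0,0.04,0,0,0,0, 0,0,0.01,0,0,0,0.3, 0,0,0,0,0,0,1, 0,0,0,0,0,0,1, 0,0,0,0,0,0,1, 0,0,0,0,0,0,1]' 60;  python3 -m jog '[0,0,0,0,0,0,1, 0,0,0,0,0,0,1, 0,0,0,0,0,0,1]'
```

```text
clock: 6.0
ee_pos: [0.4771, 0.2426, 0.0783]
tool_rot: [[-0.996, -0.085, 0.003], [-0.085, 0.996, 0.002], [-0.003, 0.001, -1.0]]
contact_force: [-0.7, 0.0, 6.1]
finger_gap: 0.0177
grip_force: 59.8
clock: 6.38
ee_pos: [0.4771, 0.2426, 0.0784]
tool_rot: [[-0.996, -0.085, 0.003], [-0.085, 0.996, 0.002], [-0.003, 0.001, -1.0]]
contact_force: [-1.4, -0.9, 6.7]
finger_gap: 0.0174
grip_force: 59.8
```

```bash
python3 -m jog '[0,0,-0.01,0,0,0,1, 0,0,-0.03,0,0,0,1, 0,0,-0.03,0,0,0,1, 0,0,-0.03,0,0,0,1, 0,0,-0.01,0,0,0,1, 0,0,0,0,0,0,1]'; python3 - <<'E'
from h import *
st=get_state(); c=wristcam(st,read_camera("wrist")); f=c["frame"].astype(int)
z=.118+st["ee_pos"][2]-.0784
m=((f[:,:,0]>120)&(f[:,:,1]<80)).astype(np.uint8)
n,lab,s,_=cv2.connectedComponentsWithStats(m)
for i in 1+np.argsort(-s[1:,4])[:2]:
    ys,xs=np.where(lab==i)
    P=np.array([(np.array(st["tool_rot"]).T@(atz(c,(x,y),z)-st["ee_pos"]))[:2] for x,y in zip(xs,ys)]).astype(np.float32)
    print(s[i],cv2.minAreaRect(P*1000))
cv2.imwrite("pics/w4.png",c["frame"][:,:,::-1])
E
```

```text
clock: 7.12
ee_pos: [0.4759, 0.2423, 0.1858]
tool_rot: [[-0.996, -0.085, -0.001], [-0.085, 0.996, 0.0], [0.001, 0.0, -1.0]]
contact_force: [0.2, 0.2, -4.6]
finger_gap: 0.0174
grip_force: 59.0
[ 250  275   50   46 1972] ((19.365638732910156, 1.1230010986328125), (15.662334442138672, 16.77927589416504), 89.33261108398438)
[252 364  47  30 977] ((-14.223609924316406, 1.298734188079834), (16.682022094726562, 12.696586608886719), 86.84872436523438)
```

View pics/w4.png

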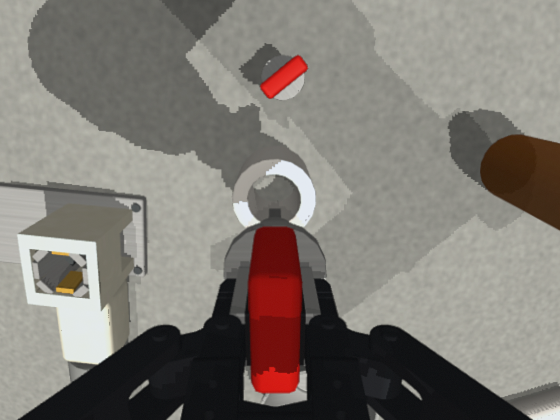

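The paddle hangs straight in the fingers. The drive is at left with its bore near (61,273), so I can check the socket position from this second viewpoint.

```bash
python3 - <<'E'
from h import *
st=get_state(); c=wristcam(st,read_camera("wrist")); f=c["frame"].astype(int)
m=np.zeros(f.shape[:2],np.uint8); m[225:318,12:108]=((f.min(2)>205))[225:318,12:108]
n,lab,s,_=cv2.connectedComponentsWithStats(m); i=1+np.argmax(s[1:,4]); ys,xs=np.where(lab==i); print(s[i])
P=np.array([atz(c,(x,y),.086)[:2] for x,y in zip(xs,ys)]).astype(np.float32)
print(cv2.minAreaRect(P*1000), st["ee_pos"])
for p in [(20,235),(97,240),(98,307),(26,303)]: print(atz(c,p,.086).round(4))
E
```

```text
[  17  235   91   83 3063]
((543.8402709960938, 87.7994384765625), (64.91867065429688, 68.41645050048828), 89.5562515258789) [0.47557176 0.24205043 0.18478564]
[0.5092 0.0587 0.086 ]
[0.5077 0.1173 0.086 ]
[0.5649 0.1134 0.086 ]
[0.568  0.0543 0.086 ]
```

```bash
python3 -m jog '[0,0,0,0,0,10,1, -0.012,-0.02,0,0,0,0,1, -0.02,-0.04,0,0,0,0,1, -0.02,-0.04,0,0,0,0,1, -0.018,-0.035,0,0,0,0,1, -0.009,-0.015,0,0,0,0,1, 0,0,0,0,0,0,1, 0,0,0,0,0,0,1]'; python3 - <<'E'
from h import *
c=save("side","s5.png",(190,150,330,255),5); st=get_state()
c=wristcam(st,read_camera("wrist"))
cv2.imwrite("pics/w5.png",cv2.resize(c["frame"][:,:,::-1],None,fx=1.4,fy=1.4))
E
```

```text
clock: 8.22
ee_pos: [0.5411, 0.0863, 0.1855]
tool_rot: [[-0.996, 0.089, -0.001], [0.089, 0.996, -0.0], [0.001, -0.0, -1.0]]
contact_force: [-0.3, 0.7, -3.7]
finger_gap: 0.0175
grip_force: 59.4
```

View pics/s5.png

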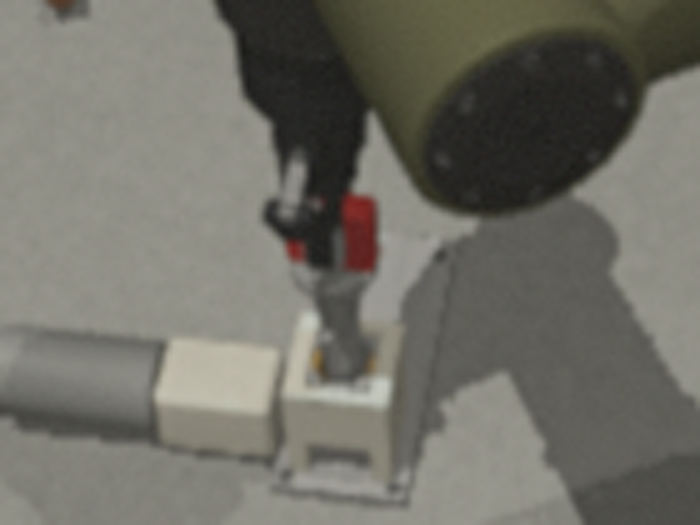

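The paddle hangs over the socket, its tang at about (345,360) in the crop, inside the bore's outline. Descending until just above the key plate.

```bash
python3 -m jog '[0,0,0.015,0,0,0,1, 0,0,0.02,0,0,0,1, 0,0,0.015,0,0,0,1, 0,0,0.006,0,0,0,1, 0,0,0,0,0,0,1]';python3 -m jog '[0,0,0.003,0,0,0,1, 0,0,0.0025,0,0,0,1, 0,0,0,0,0,0,1]'
```

```text
clock: 8.95
ee_pos: [0.5413, 0.0855, 0.1298]
tool_rot: [[-0.996, 0.089, -0.001], [0.089, 0.996, -0.001], [0.001, -0.001, -1.0]]
contact_force: [0.6, 0.1, -3.5]
finger_gap: 0.0172
grip_force: 59.3
clock: 9.32
ee_pos: [0.5414, 0.0856, 0.1247]
tool_rot: [[-0.996, 0.089, -0.0], [0.089, 0.996, 0.0], [0.0, 0.0, -1.0]]
contact_force: [-0.0, 0.7, -4.4]
finger_gap: 0.0178
grip_force: 59.3
```

```bash
python3 -m jog '[0,0,0.002,0,0,0,1, 0,0,0,0,0,0,1]'; python3 -m jog '[0,0,0.002,0,0,0,1, 0,0,0,0,0,0,1]'
```

```text
clock: 9.57
ee_pos: [0.5418, 0.0857, 0.1235]
tool_rot: [[-0.996, 0.089, 0.001], [0.089, 0.996, 0.0], [-0.001, 0.0, -1.0]]
contact_force: [-0.2, 0.6, -0.7]
finger_gap: 0.0171
grip_force: 60.0
clock: 9.82
ee_pos: [0.5417, 0.0848, 0.1212]
tool_rot: [[-0.996, 0.09, 0.001], [0.09, 0.996, -0.001], [-0.001, -0.001, -1.0]]
contact_force: [-0.0, -3.8, 1.5]
finger_gap: 0.0173
grip_force: 59.9
```

```bash
python3 -m jog '[0,0,0.0015,0,0,3,1, 0,0,0.0005,0,0,2,1]'; python3 -m jog '[0,0,0,0,0,3,1, 0,0,0,0,0,0,1]'; python3 -m jog '[0,0,0,0,0,3,1, 0,0,0,0,0,0,1]'
```

```text
clock: 10.07
ee_pos: [0.5408, 0.0851, 0.1178]
tool_rot: [[-0.984, 0.177, -0.002], [0.177, 0.984, -0.001], [0.002, -0.001, -1.0]]
contact_force: [-0.8, -3.1, -2.5]
finger_gap: 0.0174
grip_force: 59.6
clock: 10.32
ee_pos: [0.5408, 0.0854, 0.1179]
tool_rot: [[-0.974, 0.227, -0.002], [0.227, 0.974, -0.001], [0.002, -0.001, -1.0]]
contact_force: [-0.7, -3.5, -3.6]
finger_gap: 0.0175
grip_force: 59.4
clock: 10.58
ee_pos: [0.5408, 0.0857, 0.1179]
tool_rot: [[-0.961, 0.276, -0.002], [0.276, 0.961, -0.0], [0.002, -0.001, -1.0]]
contact_force: [-1.8, -1.7, -4.4]
finger_gap: 0.0174
grip_force: 59.4
```

```bash
python3 -m jog '[0,0,0.003,0,0,0,1, 0,0,0.003,0,0,0,1, 0,0,0,0,0,0,1]'; python3 -m jog '[0,0,0.002,0,0,0,1, 0,0,0.001,0,0,0,1, 0,0,0,0,0,0,1]'
```

```text
clock: 10.95
ee_pos: [0.5414, 0.0855, 0.1124]
tool_rot: [[-0.961, 0.277, -0.0], [0.277, 0.961, -0.0], [0.0, -0.0, -1.0]]
contact_force: [0.2, -3.2, -5.4]
finger_gap: 0.0173
grip_force: 59.2
clock: 11.32
ee_pos: [0.5414, 0.0856, 0.1097]
tool_rot: [[-0.961, 0.278, -0.0], [0.278, 0.961, -0.0], [0.0, -0.0, -1.0]]
contact_force: [-0.7, -4.8, -2.3]
finger_gap: 0.0174
grip_force: 59.4
```

```bash
python3 -m jog '[-0.0004,-0.0014,0.001,0,0,0,1, 0,0,0.002,0,0,0,1, 0,0,0,0,0,0,1]'; python3 -m jog '[0,0,0.002,0,0,0,1, 0,0,0.001,0,0,0,1, 0,0,0,0,0,0,1]'
```

```text
clock: 11.7
ee_pos: [0.5415, 0.0848, 0.1069]
tool_rot: [[-0.961, 0.277, 0.0], [0.277, 0.961, 0.001], [-0.0, 0.001, -1.0]]
contact_force: [-1.1, 0.7, -1.5]
finger_gap: 0.0172
grip_force: 59.8
clock: 12.08
ee_pos: [0.5417, 0.0844, 0.1045]
tool_rot: [[-0.961, 0.277, 0.001], [0.277, 0.961, 0.0], [-0.001, 0.001, -1.0]]
contact_force: [-3.8, 1.6, 5.7]
finger_gap: 0.0175
grip_force: 60.6
```

```bash
python3 -m jog '[0.001,0,0.002,0,0,0,1, 0,0,0.001,0,0,0,1, 0,0,0,0,0,0,1]'; python3 -m jog '[0,0,0.001,0,0,0,1, 0,0,0,0,0,0,1]'
```

```text
clock: 12.45
ee_pos: [0.5417, 0.0844, 0.1024]
tool_rot: [[-0.961, 0.277, 0.003], [0.277, 0.961, 0.0], [-0.003, 0.001, -1.0]]
contact_force: [-1.2, 1.0, 6.9]
finger_gap: 0.0173
grip_force: 61.0
clock: 12.7
ee_pos: [0.5417, 0.0844, 0.1023]
tool_rot: [[-0.961, 0.277, 0.004], [0.277, 0.961, 0.0], [-0.004, 0.001, -1.0]]
contact_force: [-4.2, 0.7, 11.6]
finger_gap: 0.0176
grip_force: 61.6
```

```bash
python3 -m jog '[0,0,0.0015,0,0,0,1, 0,0,0,0,0,0,1]'; python3 -m jog '[0,0,0.0005,0,0,0,1, 0,0,0,0,0,0,1]'; python3 - <<'E'
from h import *
c=save("side","s6.png",(190,150,330,255),5); save("scene","c6.png",(200,190,340,295),5)
E
```

```text
clock: 12.95
ee_pos: [0.5418, 0.0844, 0.1023]
tool_rot: [[-0.961, 0.277, 0.005], [0.277, 0.961, -0.0], [-0.005, 0.001, -1.0]]
contact_force: [-8.6, 1.1, 17.5]
finger_gap: 0.0174
grip_force: 62.5
clock: 13.2
ee_pos: [0.5418, 0.0844, 0.1023]
tool_rot: [[-0.961, 0.277, 0.005], [0.277, 0.961, -0.0], [-0.005, 0.001, -1.0]]
contact_force: [-10.1, 0.5, 19.9]
finger_gap: 0.0171
grip_force: 62.8
```

View pics/c6.png

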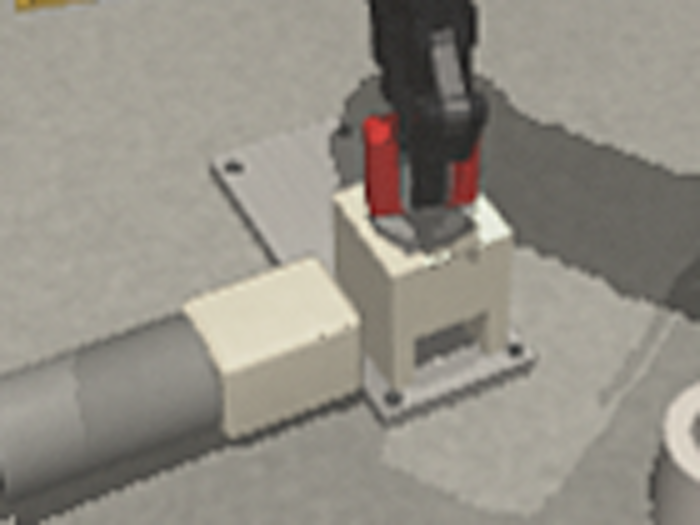

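The collar lies on the rim, and the stiff stop at 0.1023 matches the expected home height. I'll relax the press, release and rise.

```bash
python3 -m jog '[0,0,-0.003,0,0,0,1, 0,0,0,0,0,0,1, 0,0,0,0,0,0,0.5, 0,0,0,0,0,0,0, 0,0,0,0,0,0,0, 0,0,0,0,0,0,0]'; python3 -m jog '[0,0,-0.02,0,0,0,0, 0,0,-0.04,0,0,0,0, 0,0,-0.05,0,0,0,0, 0,0,-0.04,0,0,0,0, 0,0,-0.02,0,0,0,0, 0,0,0,0,0,0,0]'; python3 - <<'E'
from h import *
st=get_state(); c=wristcam(st,read_camera("wrist"))
for r in recognise("wrist","paddle_mid"): print("w",toworld(c,r["at"]).round(3),r["score"])
for cam in ["scene","side"]:
    c=read_camera(cam)
    for l in ["paddle_mid","wedge_mid","wedge_nose"]:
        for r in recognise(cam,l): print(cam,l,round(r["score"],2),toworld(c,r["at"]).round(3),proj(c,r["at"]).round())
    f=c["frame"].astype(int); m=((f[:,:,0]>140)&(f[:,:,1]>90)&(f[:,:,2]<90)&(f[:,:,0]-f[:,:,1]<90)).astype(np.uint8)
    n,lab,s,ce=cv2.connectedComponentsWithStats(m); i=1+np.argmax(s[1:,4]); print(s[i],ce[i], atz(c,ce[i],.015).round(3))
E
```

```text
clock: 14.05
ee_pos: [0.5404, 0.0844, 0.1005]
tool_rot: [[-0.961, 0.278, -0.0], [0.278, 0.961, -0.0], [0.0, -0.0, -1.0]]
contact_force: [1.0, -0.2, -0.2]
finger_gap: 0.085
grip_force: 0.0
clock: 14.8
ee_pos: [0.5412, 0.0845, 0.2741]
tool_rot: [[-0.961, 0.278, 0.005], [0.278, 0.961, 0.002], [-0.004, 0.003, -1.0]]
contact_force: [0.2, -0.4, -1.1]
finger_gap: 0.0854
grip_force: 0.0
w [0.536 0.089 0.139] 0.83
w [0.706 0.32  0.032] 0.3
scene paddle_mid 0.66 [0.545 0.09  0.119] [283. 224.]
scene wedge_mid 0.97 [ 0.502 -0.237  0.02 ] [242. 180.]
scene wedge_mid 0.7 [ 0.473 -0.375  0.025] [233. 154.]
scene wedge_mid 0.54 [ 0.292 -0.193  0.031] [312. 165.]
scene wedge_nose 0.89 [ 0.5   -0.237  0.022] [243. 179.]
scene wedge_nose 0.76 [ 0.289 -0.193  0.026] [312. 166.]
scene wedge_nose 0.75 [ 0.474 -0.371  0.019] [233. 156.]
[203 173  58  18 230] [230.68695652 180.36956522] [ 0.532 -0.258  0.015]
side paddle_mid 0.63 [0.391 0.246 0.06 ] [305. 281.]
side paddle_mid 0.62 [0.54  0.093 0.12 ] [257. 216.]
side wedge_mid 0.93 [ 0.275 -0.214  0.024] [354. 170.]
side wedge_mid 0.82 [ 0.464 -0.225  0.02 ] [297. 163.]
side wedge_mid 0.15 [0.541 0.093 0.12 ] [257. 216.]
side wedge_nose 0.8 [ 0.467 -0.227  0.023] [296. 162.]
side wedge_nose 0.78 [ 0.274 -0.21   0.02 ] [354. 171.]
[291 158  11   6  37] [296.18918919 160.7027027 ] [ 0.468 -0.242  0.015]
```

```bash
python3 -m jog '[-0.002,-0.025,0,0,0,0,0, -0.003,-0.05,0,0,0,0,0, -0.003,-0.055,0,0,0,0,0, -0.003,-0.055,0,0,0,0,0, -0.003,-0.055,0,0,0,0,0, -0.003,-0.05,0,0,0,0,0, 0,-0.02,0,0,0,0,0, 0,0,0,0,0,0,0]'; python3 - <<'E'
from h import *
st=get_state(); c=wristcam(st,read_camera("wrist")); print(st["ee_pos"]); f=c["frame"].astype(int)
cv2.imwrite("pics/w7.png",cv2.resize(c["frame"][:,:,::-1],None,fx=1.4,fy=1.4))
m=((f[:,:,0]>120)&(f[:,:,2]<90)&(f[:,:,1]>85)).astype(np.uint8)
n,lab,s,ce=cv2.connectedComponentsWithStats(m); i=1+np.argmax(s[1:,4]); print(s[i])
ys,xs=np.where(lab==i); P=np.array([atz(c,(x,y),.02)[:2] for x,y in zip(xs,ys)]).astype(np.float32)
print(cv2.minAreaRect(P*1000))
E
```

```text
clock: 16.3
ee_pos: [0.4702, -0.2193, 0.2707]
tool_rot: [[-0.96, 0.28, -0.0], [0.28, 0.96, -0.0], [0.0, -0.0, -1.0]]
contact_force: [0.8, -0.1, 0.7]
finger_gap: 0.0855
grip_force: 0.0
[ 0.47021696 -0.21928211  0.27065896]
[ 253  151   25  133 2246]
((529.1903686523438, -246.135498046875), (19.55983543395996, 160.30165100097656), 76.51590728759766)
```

View pics/w7.png

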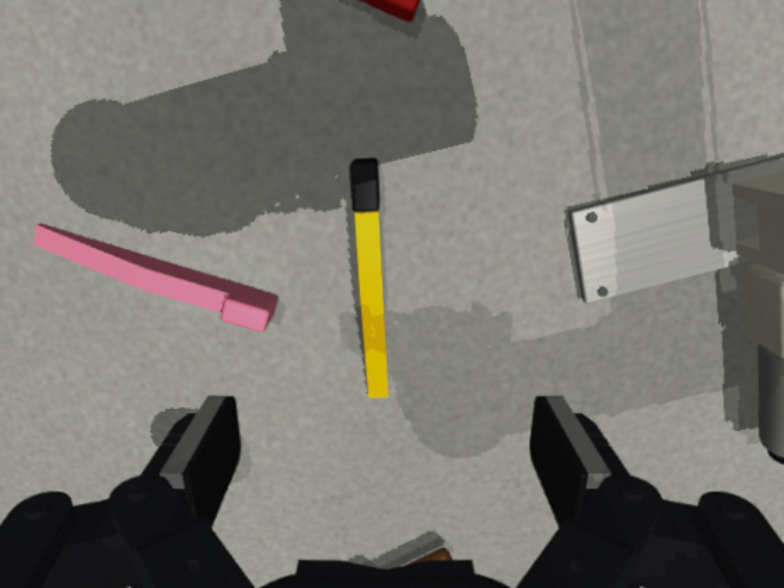

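The yellow wedge is at (370,280) with its black grip's top centred near (365,188) and its nose at (378,397). The pink decoy is to the left and the red one is at the top edge.

```bash
python3 - <<'E'
from h import *
st=get_state(); c=wristcam(st,read_camera("wrist")); f=c["frame"].astype(int)
m=np.zeros(f.shape[:2],np.uint8); m[108:160,240:280]=(f.max(2)<50)[108:160,240:280]
n,lab,s,ce=cv2.connectedComponentsWithStats(m); i=1+np.argmax(s[1:,4]); print(s[i],ce[i])
ys,xs=np.where(lab==i); P=np.array([atz(c,(x,y),.042)[:2] for x,y in zip(xs,ys)]).astype(np.float32)
print(cv2.minAreaRect(P*1000))
g=atz(c,(365/1.4,188/1.4),.042); nose=atz(c,(378/1.4,397/1.4),.003); print(g,nose,nose-g,np.linalg.norm((nose-g)[:2]),np.degrees(np.arctan2(*(nose-g)[[1,0]])))
front=atz(c,(367/1.4,211/1.4),.042); print("front-edge",front)
E
```

```text
[249 113  21  38 701] [258.89158345 130.89015692]
((429.0819396972656, -221.57431030273438), (19.761947631835938, 36.35966110229492), 73.77430725097656)
[ 0.43193464 -0.22069042  0.042     ] [ 0.61756216 -0.26612126  0.003     ] [ 0.18562752 -0.04543084 -0.039     ] 0.19110608817036195 -13.752351132940865
front-edge [ 0.44804476 -0.22405095  0.042     ]
```

```bash
python3 -m jog '[0,0,0,0,0,-2.5,0, 0.0188,-0.0057,0.03,0,0,0,0, 0.019,-0.005,0.04,0,0,0,0, 0,0,0.05,0,0,0,0, 0,0,0.045,0,0,0,0, 0,0,0.03,0,0,0,0, 0,0,0,0,0,0,0]'; python3 - <<'E'
from h import *
st=get_state(); c=wristcam(st,read_camera("wrist")); f=c["frame"].astype(int)
m=((f[:,:,0]>120)&(f[:,:,2]<90)&(f[:,:,1]>85)).astype(np.uint8)
n,lab,s,ce=cv2.connectedComponentsWithStats(m); i=1+np.argmax(s[1:,4]); print(s[i])
ys,xs=np.where(lab==i); R=np.array(st["tool_rot"])
for r in range(ys.min()+3,ys.max(),12):
    k=xs[ys==r]; p=atz(c,((k.min()+k.max())/2,r),.028); print(r,k.min(),k.max(),(R.T@(p-st["ee_pos"])).round(4))
E
```

```text
clock: 17.27
ee_pos: [0.4302, -0.2184, 0.0735]
tool_rot: [[-0.972, 0.234, -0.005], [0.234, 0.972, 0.001], [0.005, -0.0, -1.0]]
contact_force: [0.5, -0.4, 1.1]
finger_gap: 0.0852
grip_force: 0.0
[ 251  286   32  121 3482]
289 251 282 [-0.0283 -0.0038  0.0454]
301 251 281 [-0.0364 -0.0042  0.0454]
313 252 281 [-0.0448 -0.0039  0.0453]
325 252 281 [-0.0533 -0.004   0.0453]
337 252 281 [-0.0622 -0.0041  0.0452]
349 253 281 [-0.0713 -0.0038  0.0452]
361 253 281 [-0.0807 -0.0039  0.0452]
373 254 281 [-0.0904 -0.0036  0.0451]
385 255 281 [-0.1004 -0.0034  0.0451]
397 255 280 [-0.1109 -0.0038  0.045 ]
```

```bash
python3 -m jog '[0,-0.003,0.015,0,0,0,0, 0,0,0.025,0,0,0,0, 0,0,0.015,0,0,0,0, 0,0,0.007,0,0,0,0, 0,0,0,0,0,0,0]'; python3 -m jog '[0,0,0,0,0,0,0.5, 0,0,0,0,0,0,1, 0,0,0,0,0,0,1, 0,0,0,0,0,0,1, 0,0,0,0,0,0,1]' 60
```

```text
clock: 17.95
ee_pos: [0.4309, -0.2226, 0.0139]
tool_rot: [[-0.972, 0.235, -0.0], [0.235, 0.972, -0.0], [0.0, -0.0, -1.0]]
contact_force: [-0.1, 0.0, 0.8]
finger_gap: 0.0852
grip_force: 0.0
clock: 18.58
ee_pos: [0.431, -0.2226, 0.0142]
tool_rot: [[-0.972, 0.235, 0.001], [0.235, 0.972, -0.0], [-0.001, -0.0, -1.0]]
contact_force: [-0.3, -0.3, 2.0]
finger_gap: 0.0193
grip_force: 59.2
```

```bash
python3 -m jog '[0,0,-0.02,0,0,0,1, 0,0,-0.03,0,0,0,1, 0,0,-0.01,0,0,-5,1, 0,0,0,0,0,-10.5,1, 0,0,0,0,0,-10.5,1, 0,0,0,0,0,-10.5,1, 0,0,0,0,0,-10.5,1, 0,0,0,0,0,-10.5,1]'; python3 -m jog '[0,0,0,0,0,-10.5,1, 0,0,0,0,0,-10.5,1, 0,0,0,0,0,-10.5,1, 0,0,0,0,0,-10,1, 0,0,0,0,0,-5,1, 0,0,0,0,0,0,1]'
```

```text
clock: 19.58
ee_pos: [0.4302, -0.2222, 0.0729]
tool_rot: [[-0.717, -0.697, -0.002], [-0.697, 0.717, 0.001], [0.001, 0.002, -1.0]]
contact_force: [-0.5, 0.5, -2.4]
finger_gap: 0.0193
grip_force: 58.7
clock: 20.32
ee_pos: [0.4304, -0.2223, 0.0731]
tool_rot: [[0.006, -1.0, -0.001], [-1.0, -0.006, 0.0], [-0.0, 0.001, -1.0]]
contact_force: [0.5, 0.5, -1.8]
finger_gap: 0.0192
grip_force: 58.7
```

```bash
python3 -m jog '[-0.01,-0.0185,0,0,0,0,1, -0.014,-0.03,0,0,0,0,1, -0.014,-0.03,0,0,0,0,1, -0.014,-0.03,0.01,0,0,0,1, 0,0,0.02,0,0,0,1, 0,0,0,0,0,0,1, 0,0,0,0,0,0,1]'; python3 - <<'E'
from h import *
st=get_state(); c=wristcam(st,read_camera("wrist")); f=c["frame"].astype(int)
cv2.imwrite("pics/w8.png",cv2.resize(f.astype(np.uint8)[:,:,::-1],None,fx=1.4,fy=1.4))
cv2.imwrite("pics/s8.png",cv2.resize(read_camera("side")["frame"][130:255,190:330,::-1],None,fx=5,fy=4.7,interpolation=cv2.INTER_CUBIC))
E
```

```text
clock: 21.2
ee_pos: [0.5393, -0.1698, 0.0444]
tool_rot: [[0.006, -1.0, 0.0], [-1.0, -0.006, -0.001], [0.001, -0.0, -1.0]]
contact_force: [0.8, 0.2, -1.0]
finger_gap: 0.0192
grip_force: 58.9
```

View pics/w8.png

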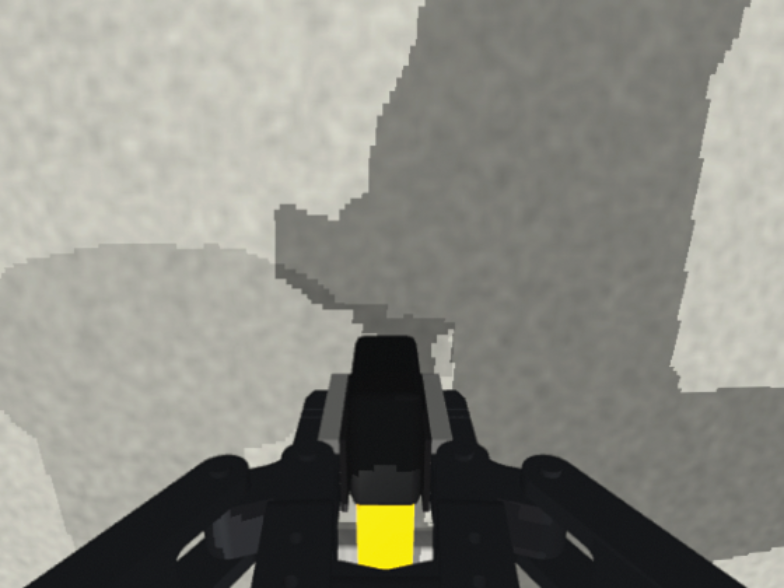

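That view shows the block centred in the pads, with yellow at (385,535). It was also my eleventh picture, one over the limit of ten, so I'll view no more and go on by measurement and force.

```bash
python3 -m jog '[0,0,0.008,0,0,0,1, 0,0,0.007,0,0,0,1, 0,0,0,0,0,0,1]'; python3 -m jog '[0,0,0.002,0,0,0,1, 0,0,0,0,0,0,1]'; python3 - <<'E'
from h import *
# wedge lateral alignment: project expected slot edges vs yellow body in side/scene view
for cam in ["scene","side"]:
    c=read_camera(cam); f=c["frame"].astype(int)
    m=((f[:,:,0]>100)&(f[:,:,1]>75)&(f[:,:,2]<80)&(f[:,:,0]-f[:,:,1]<90)).astype(np.uint8)
    m[:150]=0;m[260:]=0
    n,lab,s,ce=cv2.connectedComponentsWithStats(m)
    for i in 1+np.argsort(-s[1:,4])[:2]: print(cam,s[i],ce[i].round(1),atz(c,ce[i],.03).round(3))
    R,t=np.array(c["R"]),np.array(c["t"])
    for q in [(.539,.055,.012),(.539,.02,.012),(.539,-.05,.03)]: print(q,proj(c,R@np.array(q)+t).round(1))
E
```

```text
clock: 21.68
ee_pos: [0.5382, -0.1697, 0.0277]
tool_rot: [[0.006, -1.0, -0.002], [-1.0, -0.006, 0.0], [-0.0, 0.002, -1.0]]
contact_force: [-0.4, 0.0, -2.2]
finger_gap: 0.0192
grip_force: 59.0
clock: 21.92
ee_pos: [0.5389, -0.1697, 0.0268]
tool_rot: [[0.007, -1.0, -0.0], [-1.0, -0.007, -0.0], [0.0, 0.0, -1.0]]
contact_force: [-0.2, -0.0, -1.2]
finger_gap: 0.019
grip_force: 59.0
scene [ 79 162  62  45 306] [121.4 192. ] [ 0.83  -0.331  0.03 ]
scene [240 192  29  43 182] [251.5 212.3] [ 0.547 -0.078  0.03 ]
(0.539, 0.055, 0.012) [278.5 248.2]
(0.539, 0.02, 0.012) [271.8 239.3]
(0.539, -0.05, 0.03) [259.1 217.6]
side [262 173  13  42  92] [270. 191.] [ 0.533 -0.083  0.03 ]
side [376 155   3   4   4] [377.2 156.5] [ 0.198 -0.279  0.03 ]
(0.539, 0.055, 0.012) [261.6 228.9]
(0.539, 0.02, 0.012) [263.4 219.8]
(0.539, -0.05, 0.03) [266.7 198.6]
```

```bash
python3 -m jog '[-0.01,0,0,0,0,0,1, -0.02,0,0,0,0,0,1, -0.02,0,0,0,0,0,1, -0.015,0,0,0,0,0,1, 0,0,0,0,0,0,1]'; python3 -m jog '[-0.015,0,0,0,0,0,1, -0.015,0,0,0,0,0,1, -0.01,0,0,0,0,0,1, 0,0,0,0,0,0,1]'
```

```text
clock: 22.65
ee_pos: [0.5386, -0.1036, 0.027]
tool_rot: [[0.008, -1.0, 0.0], [-1.0, -0.008, 0.0], [-0.0, -0.0, -1.0]]
contact_force: [-0.2, 0.4, -2.5]
finger_gap: 0.0186
grip_force: 59.0
clock: 23.15
ee_pos: [0.5383, -0.064, 0.0268]
tool_rot: [[0.008, -1.0, -0.0], [-1.0, -0.008, -0.0], [0.0, 0.0, -1.0]]
contact_force: [-0.6, -0.3, -2.3]
finger_gap: 0.0187
grip_force: 59.0
```

```bash
python3 -m jog '[0,0,0.0008,0,0,0,1, -0.008,0,0,0,0,0,1, -0.008,0,0,0,0,0,1, 0,0,0,0,0,0,1]'; python3 -m jog '[-0.005,0,0,0,0,0,1, -0.005,0,0,0,0,0,1, 0,0,0,0,0,0,1]'
```

```text
clock: 23.65
ee_pos: [0.5382, -0.0483, 0.0262]
tool_rot: [[0.007, -1.0, 0.0], [-1.0, -0.007, -0.0], [0.0, -0.0, -1.0]]
contact_force: [-1.7, 0.5, 0.7]
finger_gap: 0.019
grip_force: 59.5
clock: 24.02
ee_pos: [0.5374, -0.0412, 0.0263]
tool_rot: [[0.006, -1.0, -0.002], [-1.0, -0.006, -0.004], [0.004, 0.002, -1.0]]
contact_force: [-1.1, -11.3, 1.4]
finger_gap: 0.019
grip_force: 59.5
```

```bash
python3 -m jog '[-0.004,0,0,0,0,0,1, -0.004,0,0,0,0,0,1, -0.004,0,0,0,0,0,1]'; python3 -m jog '[-0.004,0,0,0,0,0,1, -0.004,0,0,0,0,0,1, -0.004,0,0,0,0,0,1]'
```

```text
clock: 24.4
ee_pos: [0.5369, -0.0311, 0.0263]
tool_rot: [[0.005, -1.0, -0.003], [-1.0, -0.005, -0.007], [0.007, 0.003, -1.0]]
contact_force: [-1.4, -19.4, 1.9]
finger_gap: 0.019
grip_force: 59.5
clock: 24.78
ee_pos: [0.5367, -0.0194, 0.0263]
tool_rot: [[0.005, -1.0, -0.004], [-1.0, -0.005, -0.008], [0.008, 0.004, -1.0]]
contact_force: [-2.6, -15.8, 3.0]
finger_gap: 0.019
grip_force: 59.7
```

```bash
python3 -m jog '[-0.004,0,0,0,0,0,1, -0.004,0,0,0,0,0,1, -0.004,0,0,0,0,0,1]'; python3 -m jog '[-0.004,0,0,0,0,0,1, -0.004,0,0,0,0,0,1, -0.004,0,0,0,0,0,1, 0,0,0,0,0,0,1]'; python3 - <<'E'
from h import *
for cam in ["scene","side"]:
    c=read_camera(cam)
    for r in recognise(cam,"paddle_mid")[:3]: print(cam,round(r["score"],2),toworld(c,r["at"]).round(4))
    f=c["frame"].astype(int)
    m=((f[:,:,0]>110)&(f[:,:,1]<70)&(f[:,:,2]<70)).astype(np.uint8)
    n,lab,s,ce=cv2.connectedComponentsWithStats(m)
    for i in 1+np.argsort(-s[1:,4])[:4]: print(cam,s[i],ce[i].round(1))
E
```

```text
clock: 25.15
ee_pos: [0.5374, -0.0047, 0.0262]
tool_rot: [[0.006, -1.0, -0.001], [-1.0, -0.006, -0.003], [0.003, 0.001, -1.0]]
contact_force: [-1.6, -8.6, 1.7]
finger_gap: 0.0187
grip_force: 59.5
clock: 25.65
ee_pos: [0.5378, 0.009, 0.0262]
tool_rot: [[0.007, -1.0, 0.0], [-1.0, -0.007, -0.001], [0.001, -0.0, -1.0]]
contact_force: [-0.7, -3.3, 1.8]
finger_gap: 0.0189
grip_force: 59.5
scene 0.68 [0.543  0.0807 0.1243]
scene [271 204  23  24 455] [282.4 215.6]
scene [306 146  12  36 208] [311.1 164.4]
scene [373 255  17  15 182] [380.6 261.8]
scene [557 219   3   7  12] [558.3 221.8]
side 0.59 [0.5412 0.0857 0.1244]
side 0.47 [0.3912 0.2476 0.0557]
side [250 200  15  19 212] [256.7 209.4]
side [302 273   9  11  47] [306.  278.2]
```

```bash
python3 -m jog '[0.0003,0,0,0,0,0,1, 0,0,0,0,0,0,0.6, 0,0,0,0,0,0,0, 0,0,0,0,0,0,0, 0,0,0,0,0,0,0, 0,0,0,0,0,0,0]'; python3 -m jog '[0,0,-0.02,0,0,0,0, 0.01,0,-0.04,0,0,0,0, 0.03,0,-0.05,0,0,0,0, 0.04,0,-0.05,0,0,0,0, 0.02,0,-0.02,0,0,0,0, 0,0,0,0,0,0,0]'; python3 - <<'E'
from h import *
st=get_state()
def blade(c,z):
    R,t=np.array(c["R"]),np.array(c["t"]); a=-.28; out=[]
    for u in(-.025,.025):
        for v in(-.009,.009):
            for w in(-.024,.024):
                p=np.array([.539+u*np.cos(a)-v*np.sin(a),.085+u*np.sin(a)+v*np.cos(a),z+w]); out.append(proj(c,R@p+t))
    out=np.array(out); return out.min(0).round(1),out.max(0).round(1)
for cam in ["scene","side"]:
    c=read_camera(cam)
    for l in ["paddle_mid","wedge_mid","bowl","jar","oil"]:
        for r in recognise(cam,l)[:3]: print(cam,l,round(r["score"],2),toworld(c,r["at"]).round(3))
    f=c["frame"].astype(int)
    m=((f[:,:,0]>90)&(f[:,:,1]<70)&(f[:,:,2]<70)).astype(np.uint8)
    n,lab,s,ce=cv2.connectedComponentsWithStats(m)
    i=min(range(1,n),key=lambda i:np.hypot(*(ce[i]-[282,216] if cam=="scene" else ce[i]-[257,210]))+(99 if s[i,4]<50 else 0))
    print(s[i],"bbox end",s[i,:2]+s[i,2:4]); print(.118,blade(c,.118)); print(.128,blade(c,.128))
c=wristcam(st,read_camera("wrist")); f=c["frame"].astype(int)
m=np.zeros(f.shape[:2],np.uint8); m[:]=(f[:,:,0]>120)&(f[:,:,2]<90)&(f[:,:,1]>85)&(f[:,:,0]-f[:,:,1]<90)
n,lab,s,ce=cv2.connectedComponentsWithStats(m); i=1+np.argmax(s[1:,4]);print("wrist yellow",s[i],ce[i],atz(c,ce[i],.04).round(4)); cv2.imwrite("pics/w9.png",c["frame"][:,:,::-1])
E
```

```text
clock: 26.6
ee_pos: [0.5377, 0.009, 0.0259]
tool_rot: [[0.007, -1.0, -0.0], [-1.0, -0.007, 0.0], [-0.0, 0.0, -1.0]]
contact_force: [0.2, 0.7, 0.2]
finger_gap: 0.0855
grip_force: 0.0
clock: 27.35
ee_pos: [0.5391, -0.0912, 0.2068]
tool_rot: [[0.005, -1.0, 0.004], [-1.0, -0.005, 0.0], [-0.0, -0.004, -1.0]]
contact_force: [-0.2, 0.6, -1.1]
finger_gap: 0.0854
grip_force: 0.0
scene paddle_mid 0.88 [0.544 0.083 0.124]
scene paddle_mid 0.64 [0.387 0.238 0.06 ]
scene paddle_mid 0.56 [0.602 0.095 0.055]
scene wedge_mid 0.96 [0.542 0.142 0.03 ]
scene wedge_mid 0.63 [ 0.475 -0.366  0.021]
scene wedge_mid 0.53 [ 0.293 -0.195  0.028]
scene bowl 0.9 [0.685 0.293 0.024]
scene jar 0.73 [0.543 0.141 0.033]
scene jar 0.58 [ 0.627 -0.418  0.058]
scene oil 0.68 [0.457 0.463 0.113]
scene oil 0.19 [0.682 0.29  0.028]
[271 205  24  23 462] bbox end [295 228]
0.118 (array([272.7, 209.8]), array([297.3, 234.9]))
0.128 (array([272.7, 206.3]), array([297.5, 231.5]))
side paddle_mid 0.77 [0.539 0.084 0.129]
side paddle_mid 0.72 [0.701 0.286 0.026]
side paddle_mid 0.54 [0.391 0.245 0.058]
side wedge_mid 0.79 [ 0.275 -0.213  0.022]
side wedge_mid 0.7 [0.537 0.151 0.029]
side bowl 0.74 [0.701 0.287 0.028]
side oil 0.57 [0.443 0.473 0.114]
[250 201  17  19 223] bbox end [267 220]
0.118 (array([247.9, 204.1]), array([267.8, 225. ]))
0.128 (array([247.7, 201.7]), array([267.7, 222.8]))
wrist yellow [266 311  18  15 228] [274.30701754 317.78947368] [0.5386 0.0452 0.04  ]
```

Both cameras put the blade's top edge where a 10 mm raise predicts. The bowl, oil and jar are where they were, and the gripper is clear. Handing in.

```bash
python3 -c "
from station import *
print(hand_in())"
```

```text
the job is handed in; nothing more can be done
None
```

The job is handed in at about 28 s: the paddle was pressed home, then the wedge alone raised it about 10 mm by camera measurement; paddle and wedge are left standing, though I viewed 11 pictures, one over your limit of 10.

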